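Cover the mini pies

ROBOT

A 6-joint arm with a two-finger parallel gripper is mounted at the origin on the work surface. World frame = base frame: x ahead of the robot, y to its left, z up, the work surface at z = 0. Lengths are in mm, angles in rad, forces in N, time in s.
With the tool pointing down it reaches from about 400 to 925 mm from the base axis. Payload 12.5 kg.
Tool frame: the origin (TCP) lies at the very end of the fingers, on their centre line; the grasp point (between the pads) lies 19 mm behind it; z points along the fingers, y is the direction in which the jaws open and shut (so a half turn about z gives the same grasp; the last joint's range is limited). The gripper opens to 95 mm and grips with 3 to 60 N. Pads are 20 mm wide; open, the fingers measure 119 mm over their backs; the gripper's body (75 mm by 180 mm) begins 59 mm behind the grasp point.
Start: joints at [-1.425, 0.491, 1.559, -0, 1.092, -0.106], TCP at [155.74, -605.306, 187.261] pointing down, gripper open.
Joint ranges: [-3.1, 3.1], [-0.84, 2.19], [0.05, 2.79], [-1.13, 4.28], [0.06, 2.93], [-2.69, 2.69]. Speed limits (rad/s): [2.22, 2.22, 2.79, 3.14, 3.14, 3.14].

INTERFACE

Orientations are given as [roll, pitch, yaw] about the fixed x, y, z axes, in that order (R = Rz(yaw) Ry(pitch) Rx(roll)).
In Python, from cell import env gives the robot as it stands. The module is installed in compiled form; this text tells all that it offers.
- The arm moves only by the tool arm_command, never from a script. Its argument "deltas" is a list that holds one entry, the list of rows, each a list of 5 numbers: the closure, from 0 (fully open) to 1 (shut), then the shift along the world's x, y, z as a fraction of full scale, then the turn about the world's z as a fraction of full scale. In form: [[[grip, dx, dy, dz, twist], ...]]. A call has 1 to 12 rows; each row shifts and turns the pose as measured when the row begins; what a row does not reach is not made up. Full scale, the value 1, is 100 mm for a shift and pi/4 rad for a turn. A row lasts 1/12 s, in which the tool goes at most 41.7 mm and 7.16 degrees, less where a joint would pass 70% of its speed; a pose out of reach is approached as far as the arm can. A call with a number of a shift or a turn outside -1 to 1 is refused whole. A call with a gripper value outside its range is refused whole. The fingers move at their own pace and stop on an object; the grip force is fixed at half the most. Time passes only in rows, so rows that do not move let the fingers close. It gives the time, the measured TCP pose, the force and the opening at its end, in the units of the state.
- env.state(): the state, without advancing time (a new reading comes with each control period).
- env.read_camera(name): name is "side" or "top" or "wrist"; returns a dict with "frame" (420x560x3 uint8, red, green, blue), "fx", "fy", "cx", "cy" (pixels), "R" (3x3) and "t" (3): a world point X has camera coordinates R X + t; the wrist camera has in their place "tool_from_camera" (4x4, takes a point from camera to tool coordinates, whose origin is the TCP and whose axes are the flange's). Camera axes: x right, y down, z forward; pixel columns grow to the right and rows downward; lengths in mm; the calibration is good to about 2 mm. A picture is of the moment at which its call begins: read the wrist's pose just before it. There is no depth.
- env.job_done(): hands the job in, once; it reports no verdict.
The state is a dict: "t": time; "joints": joint angles; "qvel": joint speeds; "tau": joint torques, N m; "eef_pos": TCP position; "tcp_rot": TCP orientation; "ft_force": force on the tool from outside, world axes, zero at the start; "moment": the same for the moment, N m; "opening": opening from 0.0 (shut) to 1.0 (fully open).
Only numpy, scipy, OpenCV 4.12 (cv2) and the standard library are available. Lean on these libraries where they do the work, as an engineer would, in place of code of your own. Each camera call takes 0.05 s, during which the arm holds its last target.

TASK

The two washed moulds on the blue sloped drainer are the covers for the two mini pies on the baking sheet. Set each one gently, mouth down, on the pie mould of its own size and colour, so that rim sits squarely on rim and it stays there by itself. Do not push the pies out of place or tip them, and leave the brush and the glaze jar where they are.

Things in the scene. Friction and masses are not known exactly. Their poses are not given: they have to be found in the camera images.
- large_cover: Large empty steel-coloured mould, 90 g or so, lying mouth down on the drainer's slope against its low edge: rim a flat ring 72 mm outside, 6 mm wide and 6 mm thick; beyond it the plain round side tapers evenly from 62 mm next to the rim to 52 mm at the flat closed end, 60 mm from rim to closed end. Side wall 2 mm. Origin at the centre of the mouth, in the plane of the rim; z points from the mouth to the closed end (so z up means mouth down; at the start z leans 30 degrees).
- small_cover: Small empty copper-coloured mould, 60 g or so, lying mouth down on the drainer's slope at or just above its low edge: rim a flat ring 58 mm outside, 6 mm wide and 6 mm thick; beyond it the plain round side tapers evenly from 49.0 mm next to the rim to 41.0 mm at the flat closed end, 50 mm from rim to closed end. Side wall 2 mm. Origin at the centre of the mouth, in the plane of the rim; z from mouth to closed end.
- large_pie: Large steel-coloured mould of the same shape as the large cover, standing loose and mouth up on the baking sheet, filled with a golden pie that ends just below the rim; about 320 g. Origin at the centre of its underside, z up.
- large_pie_rim (a point): Centre of the large pie's mouth, in the plane of its rim's top, 60 mm above its underside.
- small_pie: Small copper-coloured mould of the same shape as the small cover, standing loose and mouth up on the baking sheet, filled with a golden pie that ends just below the rim; about 220 g. Origin at the centre of its underside, z up.
- small_pie_rim (a point): Centre of the small pie's mouth, in the plane of its rim's top, 50 mm above its underside.
- drainer: Fixed blue board 290 mm wide (y) and 150 mm along its 30 degree slope, on four short legs; it rises along its own +x, away from the robot, from 25 to 100 mm above the bench, and its low edge has a lip 12 mm high. The two covers lie side by side along y, about 150 mm between centres; which is where varies, and the drainer may be left or right of the baking sheet. Origin on the bench below the middle of the board, z up.
- sheet: Fixed aluminium baking sheet 300 x 240 x 20 mm with white paper, floor 4 mm thick, walls 4 mm. Origin at the centre of its underside, z up. The two pies stand on it side by side along its y, 100 mm or more between centres; the brush lies near its +x end.
- brush: Bystander: black pastry brush, 180 mm long, 28 mm wide, 10 mm high, lying on the baking sheet. Origin on its underside near the middle, x along it.
- glaze_jar: Bystander: amber glass jar with white cap, 60 mm across, 80 mm high, standing on the bench between the drainer and the baking sheet. Origin at the centre of its underside.
Things that resemble listed ones, but are neither listed nor needed, are in the scene too. What is shaped like the small_cover but purple is not meant.

How it is judged:
By the outcome, as a careful person would: the job done as asked, in the order asked, and still so for the second after the job is handed in, with the robot touching nothing.
It also fails if it takes over 61 s, if anything falls off the work surface, if the arm or the gripper's body presses on something with over 40 N, if the wrist force passes 120 N, or if a joint passes its speed limit or range.

## Working session

There is one attempt and no reset: what is moved stays moved. The work goes in short steps, Python scripts to look and compute and a tool call to move; the robot and the scene stay as the last step left them, time stands still between calls to the robot, and variables do not carry over. Pictures are saved under pics/ and viewed, and the job is handed in when it is done.

Besides the shell and the picture viewer there is one more tool, called in YAML: its name, and indented under it one key for each argument. arm_command: Moves the arm, as the interface text tells. Its arguments: {"type":"object","properties":{"deltas":{"type":"array","items":{"type":"array","items":{"type":"array","items":{"type":"number","minimum":-1,"maximum":1}}}}},"required":["deltas"]}

```bash
mkdir -p pics; ls
python3 - <<'E'
from cell import env
import cv2,json
print({k:v for k,v in env.state().items()})
for n in ["side","top"]:
    c=env.read_camera(n); cv2.imwrite(f"pics/{n}0.png",c["frame"][:,:,::-1])
    print(n,c["fx"],c["cx"],c["cy"],c["R"],c["t"])
E
```

```text
pics
{'t': 0.0, 'joints': array([-1.42458669e+00,  4.91588955e-01,  1.55943752e+00, -3.25260246e-05,
        1.09166981e+00, -1.05613800e-01]), 'qvel': array([-0.00087396, -0.00043266,  0.00182568, -0.00057861, -0.0013265 ,
       -0.00160219]), 'tau': array([-3.32118987e-03, -6.12644720e+01, -2.58182824e+01,  6.91009476e-02,
        4.82373463e-02, -7.84565304e-05]), 'eef_pos': array([ 155.69852098, -605.02686684,  186.64760332]), 'tcp_rot': array([-3.14049213e+00, -8.76554588e-05,  2.51838394e-01]), 'ft_force': array([-0.4668165 , -0.3107616 ,  0.10264749]), 'moment': array([-0.03605096,  0.0074537 , -0.01811726]), 'opening': 0.9974955461397366}
side 521.9329948501216 282.8218914032084 213.496982923807 [[-0.96020007 -0.27892336 -0.01475047]
 [-0.20618692  0.74344861 -0.63621625]
 [ 0.18842179 -0.60785353 -0.77136976]] [ 479.09799229  158.11645578 1128.88708887]
top 397.38767835558224 282.5268689552453 207.50792129091707 [[ 0.01118568 -0.99972249 -0.0207321 ]
 [-0.99373661 -0.00880851 -0.11139997]
 [ 0.11118644  0.02184833 -0.99355937]] [-12.43204248 524.67654534 793.70228591]
```

View pics/top0.png

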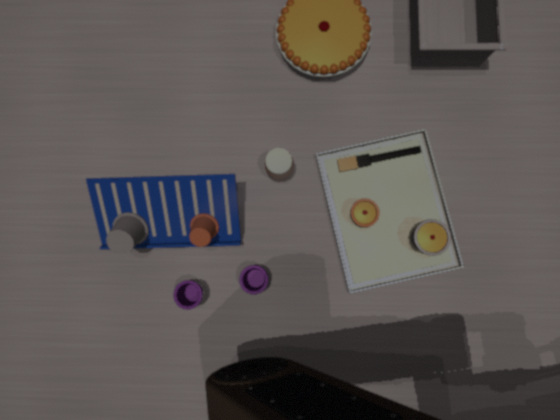

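View pics/side0.png

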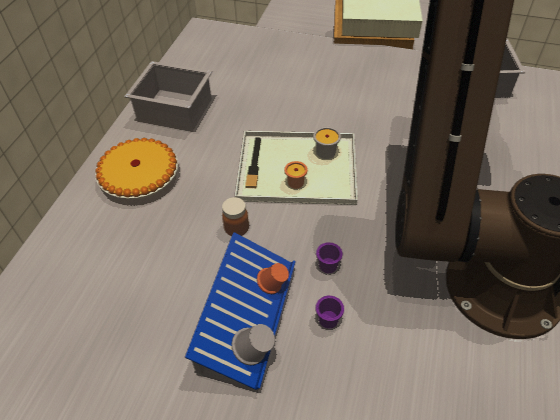

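Top view: the steel cover is at about (122,233) and the copper cover at about (202,230), both on the drainer. The copper pie is at (365,212), the steel pie at (430,237), and the jar at (278,162). Two purple moulds stand on the bench at (188,293) and (254,279). The copper cover candidates are (202,230) copper, (188,293) purple and (254,279) purple. Only (202,230) is copper and on the drainer, so I'll confirm it in a crop and measure.

```bash
cat > h.py <<'E'
from cell import env
import cv2,numpy as np
def ray(c,u,v):
    d=np.array([(u-c["cx"])/c["fx"],(v-c["cy"])/c["fy"],1.])
    R=np.array(c["R"]);t=np.array(c["t"]);return -R.T@t,R.T@d
def onz(c,u,v,z):
    o,d=ray(c,u,v);return o+d*(z-o[2])/d[2]
def proj(c,X):
    p=np.array(c["R"])@X+c["t"];return np.array([c["fx"]*p[0]/p[2]+c["cx"],c["fy"]*p[1]/p[2]+c["cy"]])
def tri(c1,p1,c2,p2):
    A=np.zeros((3,3));b=np.zeros(3)
    for c,p in((c1,p1),(c2,p2)):
        o,d=ray(c,*p);d=d/np.linalg.norm(d);M=np.eye(3)-np.outer(d,d);A+=M;b+=M@o
    return np.linalg.solve(A,b)
def wrist():
    from scipy.spatial.transform import Rotation as Ro
    s=env.state();c=env.read_camera("wrist")
    Rt=Ro.from_euler("xyz",s["tcp_rot"]).as_matrix();T=np.array(c["tool_from_camera"])
    Rwc=Rt@T[:3,:3];twc=Rt@T[:3,3]+s["eef_pos"]
    c=dict(c);c["R"]=Rwc.T;c["t"]=-Rwc.T@twc;return c,s
E
python3 - <<'E'
from h import *
t=env.read_camera("top")
for n,p,z in [("smallpie",(365,212),54),("largepie",(430,237),64),("purple1",(188,293),50),("purple2",(254,279),50),("jar",(278,162),80),
 ("dr TL",(89,179),100),("dr TR",(236,175),100),("dr BR",(241,243),30),("dr BL",(101,248),30),("sh",(318,155),20),("sh",(425,132),20),("sh",(461,266),20),("sh",(352,290),20)]:
    print(n,onz(t,*p,z).round())
c,s=wrist()
print(c["tool_from_camera"],c["fx"])
cv2.imwrite("pics/w0.png",c["frame"][:,:,::-1])
f=t["frame"][150:320,70:300,::-1]
cv2.imwrite("pics/crop0.png",cv2.convertScaleAbs(cv2.resize(f,None,fx=3.4,fy=3.4,interpolation=cv2.INTER_CUBIC),alpha=1.8))
E
```

```text
smallpie [ 514. -173.   54.]
largepie [ 466. -296.   64.]
purple1 [350. 178.  50.]
purple2 [379.  47.  50.]
jar [609.   2.  80.]
dr TL [569. 365. 100.]
dr TR [579.  81. 100.]
dr BR [451.  77.  30.]
dr BL [437. 367.  30.]
sh [639. -81.  20.]
sh [ 690. -308.   20.]
sh [ 409. -373.   20.]
sh [ 358. -151.   20.]
[[ 1.21743510e-03 -9.56786345e-01 -2.90789283e-01  8.21082397e+01]
 [ 9.99998946e-01  9.34688823e-04  1.11123874e-03 -4.93861739e-01]
 [-7.91420558e-04 -2.90790330e-01  9.56786474e-01 -1.98041703e+02]
 [ 0.00000000e+00  0.00000000e+00  0.00000000e+00  1.00000000e+00]] 333.9065942771716
```

View pics/crop0.png

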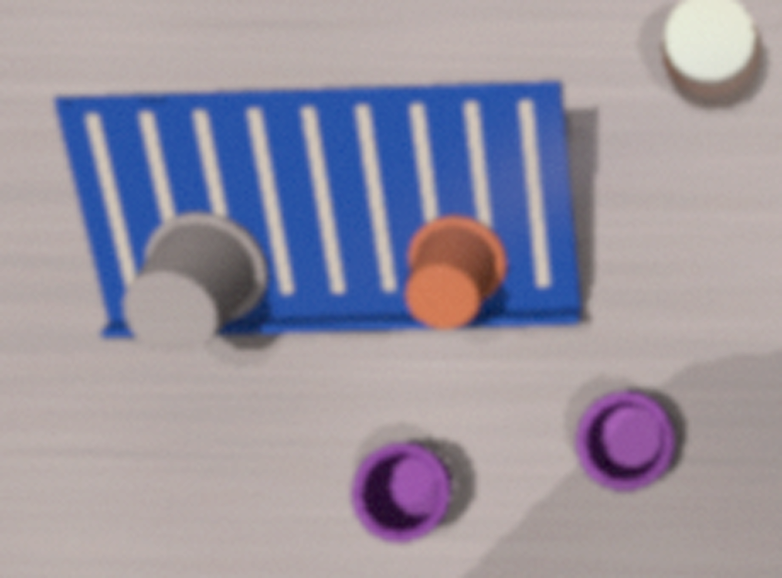

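View pics/w0.png

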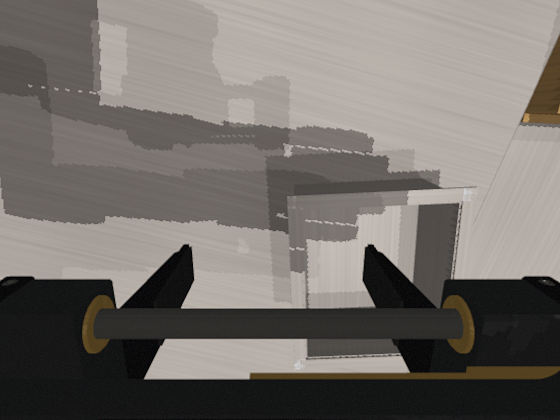

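Run:
```python
from h import *
t=env.read_camera("side")
f=t["frame"][220:390,170:360,::-1]
cv2.imwrite("pics/crop1.png",cv2.convertScaleAbs(cv2.resize(f,None,fx=3.4,fy=3.4,interpolation=cv2.INTER_CUBIC),alpha=1.4))
```

```text
(no output)
```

View pics/crop1.png

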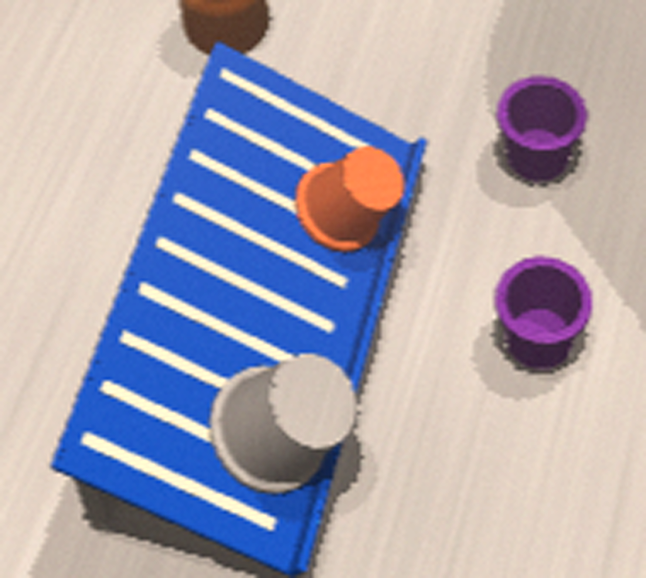

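The crop confirms the copper cover at top pixel (200,237) and side pixel (280,273), lying on the drainer. The two purple moulds stand mouth up on the bench and are not meant. Next I triangulate the closed ends.

Run:
```python
from h import *
t=env.read_camera("top");s=env.read_camera("side")
for n,a,b,L in [("cu",(200.3,237),(279.7,272.9),50),("st",(120.3,241.8),(262.1,337.6),60)]:
    E=tri(t,a,s,b); print(n,"end",E.round(1),"reproj",proj(t,E).round(1),proj(s,E).round(1))
    y=.04; ax=np.array([-.5*np.cos(y),-.5*np.sin(y),.866])
    M=E-L*ax; print(" mouth",M.round(1),proj(t,M).round(1),proj(s,M).round(1))
    for h in (28,32): print(h,(M+h*ax).round(1))
for p,q in [((70+103/3.4,150+335/3.4),(170+303/3.4,220+575/3.4)),((70+580/3.4,150+320/3.4),(170+425/3.4,220+140/3.4)),((70+57/3.4,150+98/3.4),(170+53/3.4,220+467/3.4)),((70+560/3.4,150+83/3.4),(170+218/3.4,220+43/3.4))]:
    print(tri(t,p,s,q).round(1))
```

```text
cu end [460.5 149.3  84.1] reproj [200.3 236.8] [279.9 272.9]
 mouth [485.5 150.3  40.8] [205.  225.3] [268.8 281.9]
28 [471.5 149.7  65. ]
32 [469.5 149.7  68.5]
st end [449.6 299.6  94.5] reproj [120.3 241.5] [262.4 337.6]
 mouth [479.6 300.8  42.6] [131.4 227.5] [248.6 346.5]
28 [465.6 300.2  66.8]
32 [463.6 300.1  70.3]
[436.5 369.2  28. ]
[448.2  78.   30.3]
[570.8 373.   92.9]
[581.1  84.4  94.5]
```

arm_command:
  deltas:
    - [[0,0.28,0.28,0.02,-0.1],[0,0.28,0.28,0.02,-0.1],[0,0.28,0.28,0.02,-0.07],[0,0.28,0.28,0.02,0],[0,0.28,0.28,0.02,0],[0,0.28,0.28,0.02,0],[0,0.28,0.28,0,0],[0,0.28,0.28,0,0],[0,0.28,0.28,0,0],[0,0.28,0.28,0,0],[0,0.15,0.38,0,0],[0,0,0.4,0,0]]

```text
t: 1.35
eef_pos: [458.7, -237.5, 198.8]
tcp_rot: [3.139, -0.003, 0.018]
ft_force: [0.5, 0.2, 0.2]
opening: 0.999
```

arm_command:
  deltas:
    - [[0,0,0.4,0,0.02],[0,0,0.4,0,0],[0,0,0.4,0,0],[0,0,0.4,0,0],[0,0,0.4,0,0],[0,0,0.4,0,0],[0,0,0.4,0,0],[0,0,0.4,0,0],[0,0,0.4,0,0],[0,0,0.27,0,0],[0,0,0,0,0]]

```text
t: 2.27
eef_pos: [455.5, 171.8, 200.2]
tcp_rot: [3.14, -0.007, 0.039]
ft_force: [-0.4, -0.7, -0.0]
opening: 1.001
```

Run:
```python
from h import *
c,s=wrist();print(s["eef_pos"],s["tcp_rot"],s["joints"])
cv2.imwrite("pics/w1.png",c["frame"][:,:,::-1])
for M in ([485.5,150.3,40.8],[460.5,149.3,84.1]):print(proj(c,np.array(M)))
```

```text
[455.53069009 171.79270805 200.19954432] [ 3.13968537 -0.00727774  0.03871128] [ 0.22686305  0.27720258  1.87469466 -0.00388753  0.98290634  1.76110011]
[298.74527432 162.12575277]
[301.10081443 194.37758407]
```

View pics/w1.png

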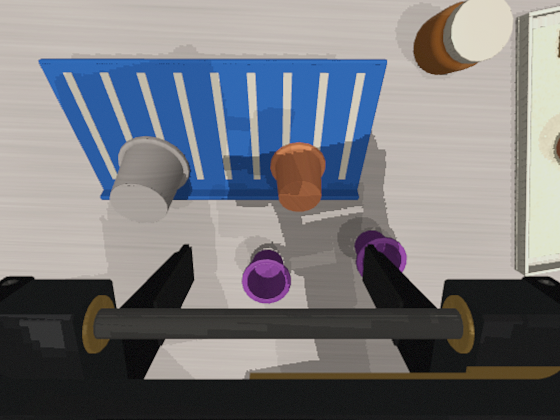

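The wrist view agrees: the copper cover's closed end is at (299,198) against a predicted (301,194). I'll line up and descend.

arm_command:
  deltas:
    - [[0,0.12,-0.22,0,0],[0,0,0,-0.2,0],[0,0,0,-0.3,0],[0,0,0,-0.3,0],[0,0,0,-0.2,0],[0,0,0,0,0]]

```text
t: 2.82
eef_pos: [469.0, 143.4, 98.8]
tcp_rot: [3.139, -0.013, 0.039]
ft_force: [-0.4, 0.0, 0.2]
opening: 1.0
```

Run:
```python
from h import *
c,s=wrist();print(s["eef_pos"],s["tcp_rot"])
cv2.imwrite("pics/w2.png",c["frame"][:,:,::-1])
```

```text
[468.98577454 143.38605439  98.76837923] [ 3.13901821 -0.01315319  0.03928961]
```

View pics/w2.png

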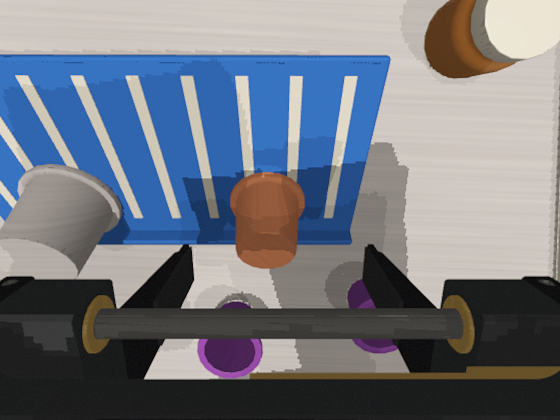

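arm_command:
  deltas:
    - [[0,-0.02,0.063,-0.1,0],[0,0,0,-0.15,0],[0,0,0,-0.15,0],[0,0,0,0,0],[0,0,0,0,0]]

```text
t: 3.28
eef_pos: [471.4, 147.6, 65.7]
tcp_rot: [3.14, -0.022, 0.036]
ft_force: [0.5, -0.7, 0.0]
opening: 1.0
```

arm_command:
  deltas:
    - [[0,-0.04,0.025,-0.1,0],[0,-0.03,0,-0.06,0],[0,0,0,0,0],[0,0,0,0,0]]

```text
t: 3.62
eef_pos: [467.0, 149.5, 54.5]
tcp_rot: [3.141, -0.029, 0.035]
ft_force: [0.2, -0.1, 0.4]
opening: 1.001
```

arm_command:
  deltas:
    - [[0.6,0,0,0,0],[1,0,0,0,0],[1,0,0,0,0],[1,0,0,0,0],[1,0,0,0,0],[1,0,0,0,0],[1,0,0,0,0],[1,0,0,0,0]]

```text
t: 4.28
eef_pos: [468.5, 149.5, 57.0]
tcp_rot: [3.141, -0.032, 0.035]
ft_force: [0.3, -0.0, 0.3]
opening: 0.495
```

Run:
```python
from h import *
c,s=wrist();print(s["eef_pos"],s["tcp_rot"],s["ft_force"],s["opening"],s["joints"])
cv2.imwrite("pics/w3.png",c["frame"][:,:,::-1])
```

```text
[468.473185   149.45778884  56.97363234] [ 3.14111147 -0.03220517  0.0350188 ] [ 0.28904315 -0.03833675  0.28745202] 0.495140183205042 [ 0.177505    0.48603009  2.0351411  -0.00909342  0.58862983  1.72077305]
```

View pics/w3.png

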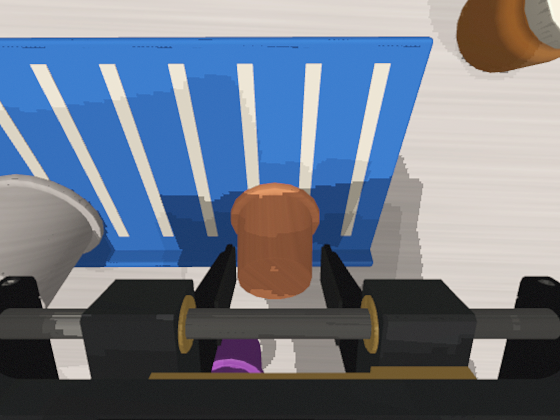

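The jaws are either side of the copper cover at (275,240), opening 47 mm, which is close to its diameter. I'll confirm the grip and lift slowly.

arm_command:
  deltas:
    - [[1,0,0,0,0],[1,0,0,0.05,0],[1,0,0,0.15,0],[1,0,0,0.25,0],[1,0,0,0.3,0],[1,0,0,0.2,0],[1,0,0,0,0],[1,0,0,0,0]]

```text
t: 5.0
eef_pos: [466.6, 149.1, 156.3]
tcp_rot: [3.141, -0.028, 0.035]
ft_force: [0.3, 0.1, -0.8]
opening: 0.425
```

Run:
```python
from h import *
c,s=wrist();print(s["eef_pos"],s["tcp_rot"],s["ft_force"],s["opening"])
t=env.read_camera("side")
cv2.imwrite("pics/w4.png",np.vstack([c["frame"][:300,:,::-1],t["frame"][150:390,:,::-1]]))
```

```text
[466.56190363 149.1456751  156.30617286] [ 3.14054962 -0.02808643  0.03511165] [ 0.26459018  0.07060137 -0.79292802] 0.42541103775128997
```

View pics/w4.png

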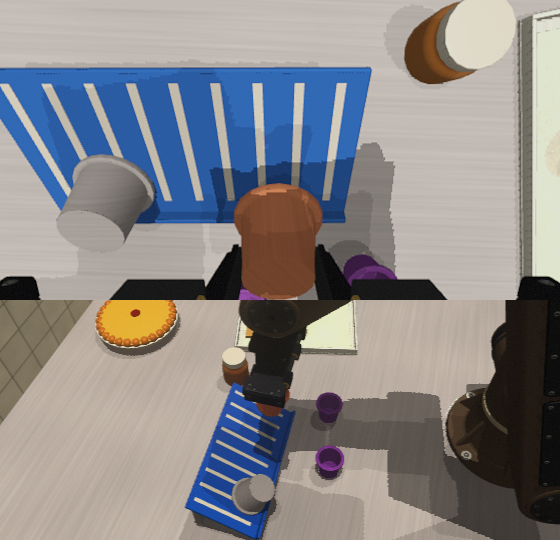

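arm_command:
  deltas:
    - [[1,0.03,-0.25,0,0],[1,0.03,-0.3,0,0],[1,0.03,-0.3,0,0],[1,0.03,-0.3,0,0],[1,0.03,-0.25,0,0],[1,0,-0.15,0,0],[1,0,-0.08,-0.1,0],[1,0,0,-0.2,0],[1,0,0,-0.2,0],[1,0,0,-0.2,0],[1,0,0,0,0]]

```text
t: 6.02
eef_pos: [475.6, -21.8, 70.7]
tcp_rot: [-3.14, -0.008, 0.035]
ft_force: [-0.7, 0.8, -0.5]
opening: 0.426
```

Run:
```python
from h import *
c,s=wrist();print(s["eef_pos"],s["tcp_rot"],s["ft_force"],s["opening"])
t=env.read_camera("side")
cv2.imwrite("pics/w5.png",np.vstack([c["frame"][:340,:,::-1],t["frame"][130:390,:,::-1]]))
```

```text
[475.61589503 -21.76374257  70.6929769 ] [-3.14032007 -0.00816745  0.03539932] [-0.7423063   0.78453165 -0.51292564] 0.42581150242171106
```

View pics/w5.png

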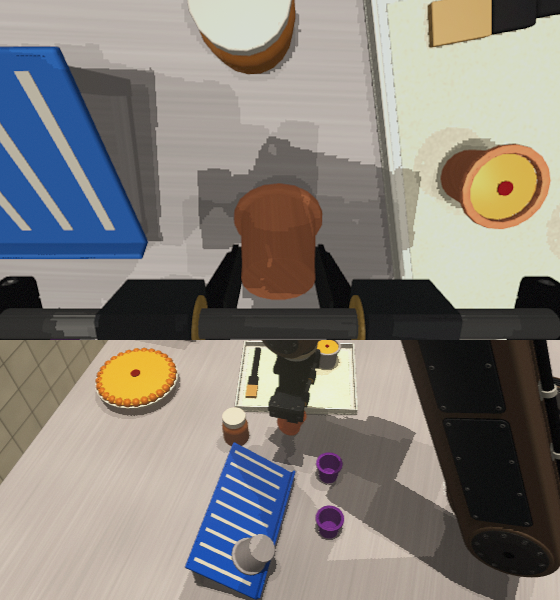

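arm_command:
  deltas:
    - [[1,0,0,-0.15,0],[1,0,0,-0.1,0],[1,0,0,-0.08,0],[1,0,0,-0.05,0]]

```text
t: 6.45
eef_pos: [479.2, -21.7, 37.3]
tcp_rot: [3.141, -0.017, 0.037]
ft_force: [-0.2, 0.7, -0.4]
opening: 0.421
```

arm_command:
  deltas:
    - [[1,0,0,-0.05,0],[1,0,0,-0.04,0],[1,0,0,-0.04,0]]

```text
t: 6.7
eef_pos: [480.3, -21.7, 24.3]
tcp_rot: [3.14, -0.019, 0.037]
ft_force: [2.0, 0.4, 47.8]
opening: 0.426
```

Run:
```python
from h import *
c,s=wrist();print(s["eef_pos"],s["tcp_rot"],s["ft_force"],s["moment"],s["opening"])
cv2.imwrite("pics/w6.png",np.vstack([c["frame"][:340,:,::-1]]))
```

```text
[480.34633238 -21.68598162  24.3323134 ] [ 3.14041455 -0.01933718  0.03713509] [ 1.97885542  0.44039626 47.77116232] [ 0.25465992 -0.39828001  0.04076713] 0.42625574456900556
```

View pics/w6.png

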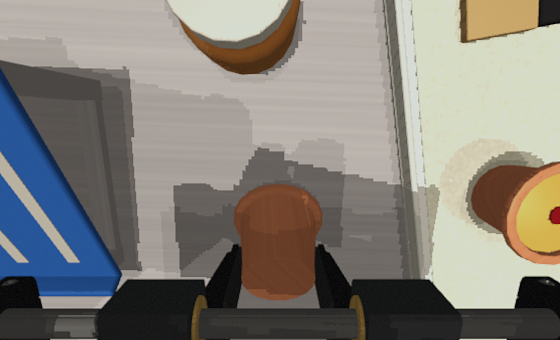

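That is firm contact at 48 N with the cover still tilted. I'll back off a little and open so it drops flat.

arm_command:
  deltas:
    - [[1,0,0,0.03,0],[1,0,0,0.01,0]]

```text
t: 6.92
eef_pos: [481.7, -21.9, 28.6]
tcp_rot: [3.14, -0.022, 0.037]
ft_force: [-0.7, -0.6, -0.9]
opening: 0.426
```

arm_command:
  deltas:
    - [[0.3,0,0,0,0],[0,0,0,0,0],[0,0,0,0,0],[0,0,0,0,0],[0,0,0,0,0],[0,0,0,0.3,0],[0,0,0,0.4,0],[0,0,0,0.2,0],[0,0,0,0.0,0]]

```text
t: 7.67
eef_pos: [480.0, -21.6, 120.5]
tcp_rot: [3.141, -0.017, 0.037]
ft_force: [-0.8, 0.0, 0.3]
opening: 0.98
```

Run:
```python
from h import *
c,s=wrist();print(s["eef_pos"],s["tcp_rot"],s["ft_force"],s["moment"],s["opening"])
cv2.imwrite("pics/w7.png",np.vstack([c["frame"][:,:,::-1]]))
```

```text
[479.98188256 -21.64202723 120.4655679 ] [ 3.14105822 -0.01662201  0.03702056] [-0.7841827   0.03842933  0.31520534] [ 0.0046155  -0.00574825  0.0067091 ] 0.9803255021264636
```

View pics/w7.png

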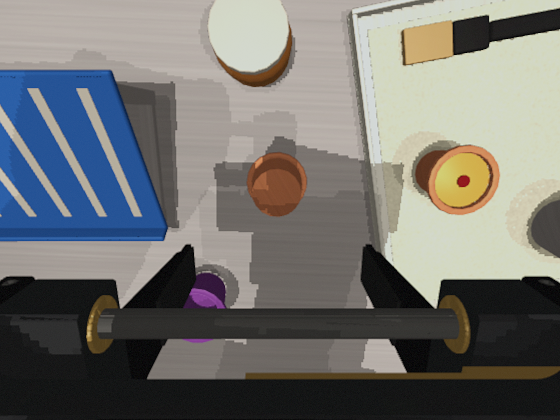

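The copper cover dropped flat, mouth down, at (277,184), and the small pie is at (463,180). I'll enlarge both to measure them.

```bash
cat >> h.py <<'E'
def copper(c,box,lo=(0,90,40),hi=(14,255,255)):
    x0,y0,x1,y1=box
    h=cv2.cvtColor(c["frame"],cv2.COLOR_RGB2HSV)
    m=cv2.inRange(h,lo,hi);k=np.zeros_like(m);k[y0:y1,x0:x1]=m[y0:y1,x0:x1]
    return k
def big(k):
    cs,_=cv2.findContours(k,cv2.RETR_EXTERNAL,cv2.CHAIN_APPROX_NONE);return max(cs,key=cv2.contourArea)
E
python3 - <<'E'
from h import *
c,s=wrist()
for n,b in(("cov",(230,140,330,230)),("pie",(400,130,515,230))):
    k=copper(c,b);q=big(k);print(n,cv2.boundingRect(q),cv2.contourArea(q))
    hsv=cv2.cvtColor(c["frame"],cv2.COLOR_RGB2HSV)
    f=c["frame"][b[1]:b[3],b[0]:b[2],::-1].copy()
    f=cv2.resize(f,None,fx=5,fy=5,interpolation=cv2.INTER_CUBIC)
    cv2.drawContours(f,[(q-np.array([b[0],b[1]]))*5+2],-1,(0,255,0),1)
    cv2.imwrite(f"pics/{n}8.png",f)
np.savez("w8.npz",R=c["R"],t=c["t"],f=c["frame"])
E
```

```text
cov (247, 152, 60, 65) 2912.0
pie (416, 145, 85, 70) 4401.5
```

View pics/cov8.png

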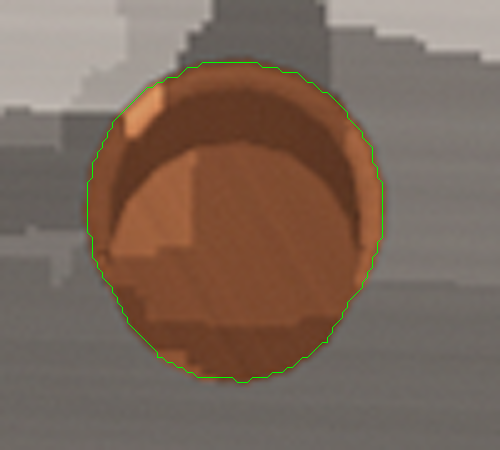

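View pics/pie8.png

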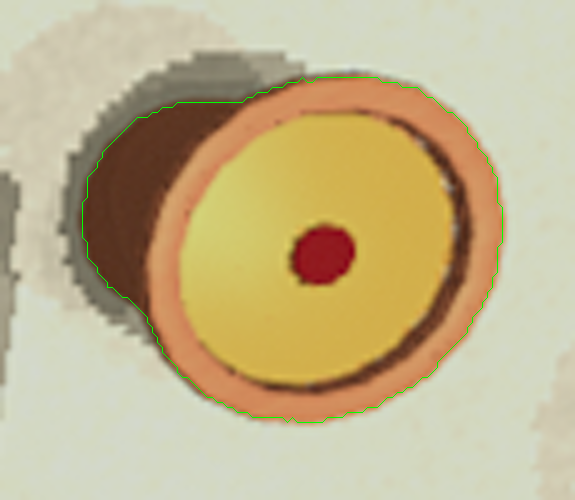

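```bash
cat >> h.py <<'E'
def circ(P):
    A=np.c_[2*P[:,0],2*P[:,1],np.ones(len(P))];b=(P**2).sum(1)
    x=np.linalg.lstsq(A,b,rcond=None)[0];return x[:2],np.sqrt(x[2]+x[:2]@x[:2])
def fitrim(c,q,z,R,keep=None,tol=1.2):
    P=np.array([onz(c,u,v,z)[:2] for u,v in q.reshape(-1,2)+0.0])
    m=np.ones(len(P),bool) if keep is None else keep(q.reshape(-1,2))
    for _ in range(8):
        C,r=circ(P[m]); e=abs(np.hypot(*(P-C).T)-r); m=(e<max(tol,np.median(e[m])*1.5)) if keep is None else (e<max(tol,np.median(e[m])*1.5))&keep(q.reshape(-1,2))
    return C,r,m.sum(),len(P)
E
python3 - <<'E'
from h import *
c,s=wrist();p=s["eef_pos"];print(p)
q=big(copper(c,(230,140,330,230)))
print("cov",fitrim(c,q,6,29,keep=lambda a:a[:,1]<195))
q=big(copper(c,(400,130,515,230)))
print("pie",fitrim(c,q,54,29,keep=lambda a:(a[:,0]>470)|(a[:,1]>200)))
E
```

```text
[478.90278474 -21.49182968 117.68634596]
cov (array([497.56773613, -19.52023867]), np.float64(28.08759165508239), np.int64(113), 175)
pie (array([ 513.68265492, -170.06209007]), np.float64(28.105768787667667), np.int64(128), 221)
```

arm_command:
  deltas:
    - [[0,0.19,0.02,0,0],[0,0,0,-0.15,0],[0,0,0,-0.2,0],[0,0,0,-0.2,0],[0,0,0,-0.1,0],[0,0,0,0,0],[0,0,0,0,0]]

```text
t: 8.4
eef_pos: [493.4, -18.6, 39.7]
tcp_rot: [-3.138, 0.002, 0.037]
ft_force: [-0.4, -0.2, 1.1]
opening: 0.998
```

arm_command:
  deltas:
    - [[0,0.04,-0.01,-0.08,0],[0,0.01,0,-0.07,0],[0,0,0,-0.05,0],[0,0,0,0,0],[0,0,0,0,0]]

```text
t: 8.82
eef_pos: [498.9, -19.8, 17.6]
tcp_rot: [-3.138, 0.003, 0.036]
ft_force: [-0.3, -0.9, -1.1]
opening: 1.002
```

Now close to centre it, then reopen, rise and measure the cover's place from above.

arm_command:
  deltas:
    - [[0.5,0,0,0,0],[0.55,0,0,0,0],[0.6,0,0,0,0],[0.6,0,0,0,0],[0.6,0,0,0,0],[0.6,0,0,0,0],[0.6,0,0,0,0]]

```text
t: 9.4
eef_pos: [499.6, -19.9, 19.2]
tcp_rot: [-3.139, -0.0, 0.036]
ft_force: [-0.1, 1.3, 0.2]
opening: 0.566
```

arm_command:
  deltas:
    - [[0.7,0,0,0,0],[0.8,0,0,0,0],[0.8,0,0,0,0],[0.8,0,0,0,0],[0.8,0,0,0,0]]

```text
t: 9.82
eef_pos: [499.6, -19.8, 19.4]
tcp_rot: [-3.139, -0.0, 0.037]
ft_force: [-0.6, 0.8, 0.1]
opening: 0.412
```

Run:
```python
from h import *
c,s=wrist();print(s["eef_pos"],s["tcp_rot"],s["ft_force"],s["moment"],s["opening"])
cv2.imwrite("pics/w9.png",np.vstack([c["frame"][:,:,::-1]]))
```

```text
[499.6499548  -19.82162692  19.44483448] [-3.13860666e+00 -3.50169212e-04  3.65160972e-02] [-0.62775974  0.84645926  0.09034383] [ 0.05970229  0.06944985 -0.00810797] 0.41189847853276707
```

View pics/w9.png

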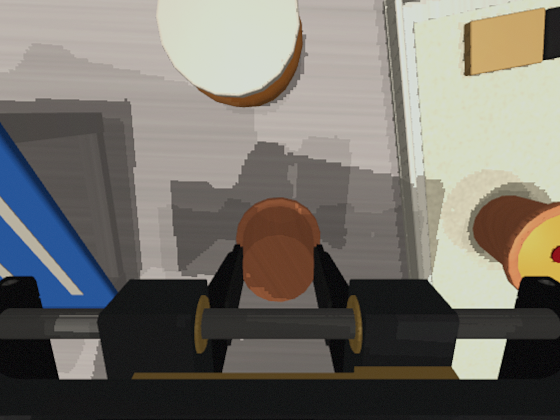

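arm_command:
  deltas:
    - [[0.3,0,0,0,0],[0,0,0,0,0],[0,0,0,0,0],[0,0,0,0,0],[0,0,0,0,0],[0,-0.04,0,0.3,0],[0,-0.06,0,0.35,0],[0,-0.06,0,0.25,0],[0,0,0,0.0,0],[0,0,0,0,0]]

```text
t: 10.7
eef_pos: [481.8, -19.7, 111.1]
tcp_rot: [-3.138, 0.004, 0.036]
ft_force: [0.5, -0.7, -0.1]
opening: 0.99
```

Run:
```python
from h import *
for _ in range(2):
    c,s=wrist();p=s["eef_pos"];print(p,s["tcp_rot"])
    q=big(copper(c,(225,110,335,235)));print(cv2.boundingRect(q))
    y=cv2.boundingRect(q)
    print("cov",fitrim(c,q,6,29,keep=lambda a:a[:,1]<y[1]+.6*y[3]))
cv2.imwrite("pics/w10.png",c["frame"][:,:,::-1])
```

```text
[481.83715155 -19.71560288 111.09153913] [-3.13776612  0.00376962  0.03634995]
(248, 153, 62, 68)
cov (array([497.71974757, -19.69172305]), np.float64(28.085742690792433), np.int64(107), 182)
[481.89094617 -19.71546918 110.89280824] [-3.13775777  0.00399494  0.03645617]
(248, 153, 62, 68)
cov (array([497.69076222, -19.68131543]), np.float64(28.08790930645451), np.int64(107), 182)
```

View pics/w10.png

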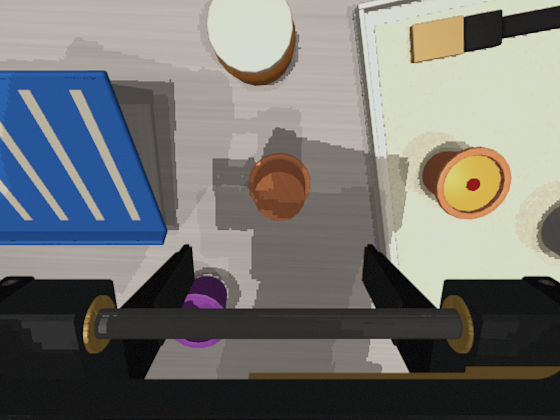

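The cover is still upright at (279,187), and the circle fit gives (497.7,-19.7) with r 28. Squeezing it showed no jaw-axis bias. Down again to grip it.

arm_command:
  deltas:
    - [[0,0.16,0,-0.1,0],[0,0,0,-0.2,0],[0,0,0,-0.2,0],[0,0,0,-0.15,0],[0,0,0,-0.08,0],[0,0,0,0,0],[0,0,0,0,0]]

```text
t: 11.38
eef_pos: [496.6, -19.3, 27.6]
tcp_rot: [-3.136, 0.014, 0.036]
ft_force: [0.2, -0.6, -0.0]
opening: 1.001
```

arm_command:
  deltas:
    - [[0,0.01,0,-0.06,0],[0,0,0,-0.06,0],[0.5,0,0,0,0],[0.8,0,0,0,0],[0.8,0,0,0,0],[0.8,0,0,0,0],[0.8,0,0,0,0],[0.8,0,0,0,0],[0.8,0,0,0,0],[0.8,0,0,0,0],[0.8,0,0,0,0],[0.8,0,0,0,0]]

```text
t: 12.38
eef_pos: [499.1, -19.5, 17.1]
tcp_rot: [-3.137, 0.009, 0.036]
ft_force: [-0.8, 0.5, -1.3]
opening: 0.424
```

arm_command:
  deltas:
    - [[1,0,0,0.1,0],[1,-0.1,0,0.3,0],[1,-0.2,0,0.35,0],[1,-0.2,-0.2,0.3,0],[1,-0.1,-0.3,0.2,0],[1,0,-0.3,0,0],[1,0,-0.3,0,0],[1,0,-0.2,0,0],[1,0,-0.1,0,0],[1,0,-0.05,0,0],[1,0,0,0,0],[1,0,0,0,0]]

```text
t: 13.38
eef_pos: [433.8, -168.6, 153.9]
tcp_rot: [-3.14, 0.008, 0.039]
ft_force: [0.3, 1.1, -1.4]
opening: 0.426
```

Run:
```python
from h import *
c,s=wrist();p=s["eef_pos"];print(p,s["tcp_rot"],s["opening"])
cv2.imwrite("pics/w11.png",c["frame"][:,:,::-1])
```

```text
[ 433.82635034 -168.56310723  153.91261695] [-3.13993113  0.00761342  0.03883568] 0.42597990688855913
```

View pics/w11.png

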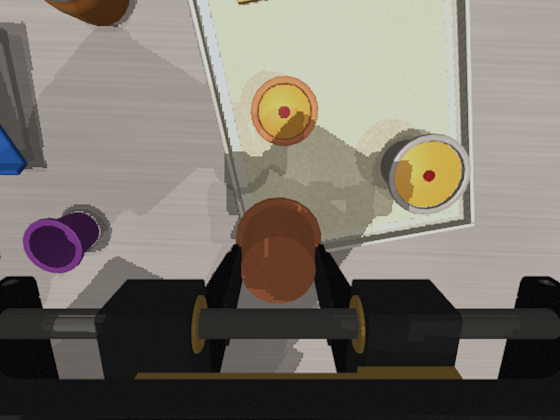

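Run:
```python
from h import *
c,s=wrist();p=s["eef_pos"];print(p)
q=big(copper(c,(240,70,330,155)));print(cv2.boundingRect(q))
print("pie",fitrim(c,q,54,29))
f=c["frame"][:,:,::-1].copy();cv2.drawContours(f,[q],-1,(0,255,0),1)
# large pie: yellow filling + rim outline
h=cv2.cvtColor(c["frame"],cv2.COLOR_RGB2HSV)
print(h[175,386:480:4].tolist())
cv2.imwrite("pics/w12.png",cv2.resize(f[60:230,225:480],None,fx=3,fy=3,interpolation=cv2.INTER_CUBIC))
```

```text
[ 433.8341758  -168.32460369  153.85267702]
(251, 76, 67, 70)
pie (array([ 513.34359132, -170.44134984]), np.float64(28.006215414698556), np.int64(191), 191)
[[20, 23, 66], [15, 22, 118], [10, 13, 117], [18, 168, 168], [19, 169, 167], [18, 170, 168], [18, 169, 167], [27, 130, 204], [26, 133, 203], [23, 152, 208], [178, 209, 143], [179, 200, 143], [177, 222, 138], [23, 158, 203], [23, 162, 203], [23, 163, 203], [23, 162, 203], [22, 165, 203], [22, 166, 203], [15, 12, 87], [11, 18, 201], [21, 22, 189], [16, 23, 170], [15, 18, 170]]
```

View pics/w12.png

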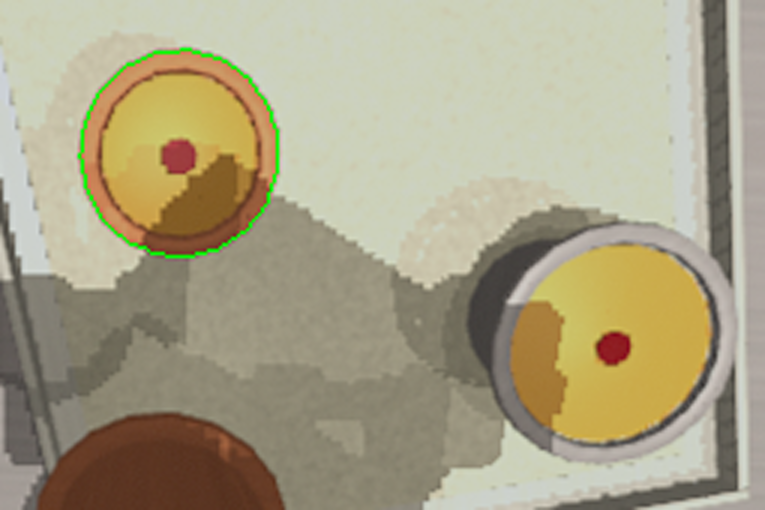

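The small pie is fitted cleanly at (513.4,-170.3), r 28. The placing TCP is (514.8,-170.2), with contact expected at z of about 71.

arm_command:
  deltas:
    - [[1,0.25,-0.01,0,0],[1,0.3,-0.01,0,0],[1,0.2,0,0,0],[1,0.04,0,0,0],[1,0,0,-0.15,0],[1,0,0,-0.15,0],[1,0,0,-0.08,0],[1,0,0,0,0],[1,0,0,0,0]]

```text
t: 14.23
eef_pos: [514.2, -161.2, 113.6]
tcp_rot: [-3.137, 0.012, 0.05]
ft_force: [-0.3, -0.6, -0.3]
opening: 0.43
```

arm_command:
  deltas:
    - [[1,0.01,-0.09,-0.1,-0.014],[1,0,0,-0.1,0],[1,0,0,0,0],[1,0,0,0,0]]

```text
t: 14.57
eef_pos: [515.2, -171.2, 93.1]
tcp_rot: [-3.138, 0.011, 0.037]
ft_force: [0.4, -0.8, -0.1]
opening: 0.429
```

arm_command:
  deltas:
    - [[1,0,0.01,-0.08,0],[1,0,0,-0.05,0],[1,0,0,0,0],[1,0,0,0,0]]

```text
t: 14.9
eef_pos: [515.1, -170.3, 79.0]
tcp_rot: [-3.138, 0.011, 0.037]
ft_force: [1.0, 0.0, -0.5]
opening: 0.422
```

arm_command:
  deltas:
    - [[1,0,0,-0.03,0],[1,0,0,-0.01,0],[1,0,0,0,0]]

```text
t: 15.15
eef_pos: [515.3, -170.3, 74.8]
tcp_rot: [-3.138, 0.01, 0.037]
ft_force: [-0.8, -0.7, -0.1]
opening: 0.425
```

Run:
```python
from h import *
c,s=wrist();p=s["eef_pos"];print(p,s["ft_force"])
cv2.imwrite("pics/w13.png",c["frame"][:,:,::-1])
```

```text
[ 515.32807375 -170.28111907   74.80075191] [-0.78787167 -0.71605437 -0.06035263]
```

View pics/w13.png

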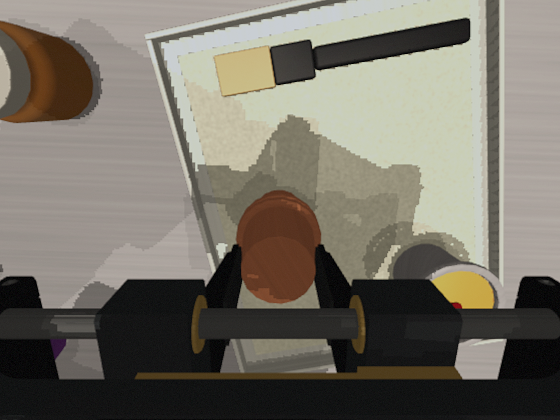

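The two rims nearly overlap at (279,195), and the gap is about 3 mm. I'll lower in 1–2 mm steps.

arm_command:
  deltas:
    - [[1,-0.004,0,-0.02,0],[1,0,0,-0.005,0],[1,0,0,0,0]]

```text
t: 15.45
eef_pos: [515.0, -170.3, 72.4]
tcp_rot: [-3.138, 0.01, 0.037]
ft_force: [-0.4, 0.3, -0.1]
opening: 0.428
```

arm_command:
  deltas:
    - [[1,-0.002,0,-0.014,0],[1,0,0,0,0]]

```text
t: 15.62
eef_pos: [515.0, -170.4, 71.1]
tcp_rot: [-3.139, 0.009, 0.037]
ft_force: [-0.2, 0.2, -0.8]
opening: 0.425
```

arm_command:
  deltas:
    - [[1,0,0,-0.01,0],[1,0,0,0,0]]

```text
t: 15.78
eef_pos: [515.4, -170.6, 71.0]
tcp_rot: [-3.139, 0.008, 0.037]
ft_force: [0.2, 0.4, -1.0]
opening: 0.426
```

arm_command:
  deltas:
    - [[1,-0.004,0.002,-0.015,0],[1,0,0,-0.005,0]]

```text
t: 15.95
eef_pos: [515.8, -170.8, 70.8]
tcp_rot: [-3.141, 0.005, 0.037]
ft_force: [-1.4, 1.1, 4.4]
opening: 0.425
```

Contact at 4 N. Open gently and rise straight up.

arm_command:
  deltas:
    - [[0.5,-0.003,0.002,0,0],[0.4,0,0,0,0],[0.2,0,0,0,0],[0,0,0,0,0],[0,0,0,0,0],[0,0,0,0,0],[0,0,0,0.05,0]]

```text
t: 16.53
eef_pos: [515.1, -170.4, 75.1]
tcp_rot: [-3.14, 0.007, 0.037]
ft_force: [-0.8, 0.2, -0.3]
opening: 0.859
```

arm_command:
  deltas:
    - [[0,0,0,0.1,0],[0,0,0,0.3,0],[0,-0.1,0,0.3,0],[0,-0.25,0,0.2,0],[0,-0.25,0,0,0],[0,-0.2,0,0,0],[0,0,0,0,0],[0,0,0,0,0]]

```text
t: 17.2
eef_pos: [432.7, -170.3, 175.2]
tcp_rot: [3.14, 0.002, 0.038]
ft_force: [0.9, -0.0, 0.2]
opening: 1.0
```

Run:
```python
from h import *
c,s=wrist();p=s["eef_pos"];print(p,s["ft_force"])
t=env.read_camera("side")
cv2.imwrite("pics/w14.png",np.vstack([c["frame"][:300,:,::-1],cv2.resize(t["frame"][100:240,210:410,::-1],(560,300))]))
```

```text
[ 432.70120662 -170.31032277  175.23994938] [ 0.89007432 -0.04020153  0.21261245]
```

View pics/w14.png

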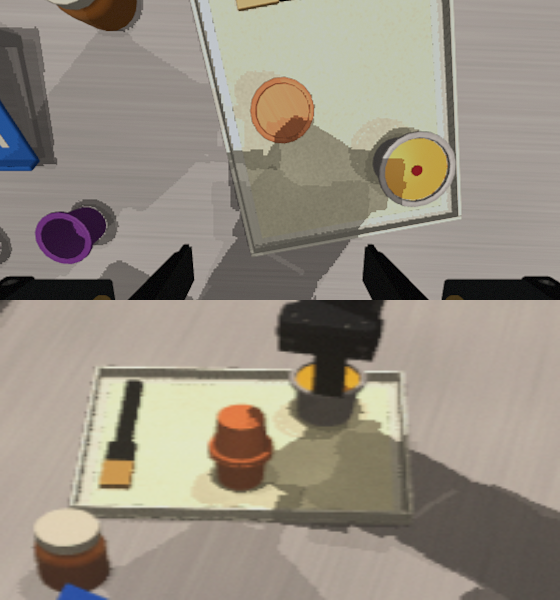

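The small cover sits rim on rim at (282,110). I'll check it numerically and measure the large pie from here too.

Run:
```python
from h import *
c,s=wrist();p=s["eef_pos"];print(p)
q=big(copper(c,(240,70,330,150)));print(cv2.boundingRect(q))
print("rims z57",fitrim(c,q,57,29))
f=c["frame"][60:160,230:340,::-1].copy()
cv2.imwrite("pics/w15.png",cv2.resize(f,None,fx=5,fy=5,interpolation=cv2.INTER_CUBIC))
```

```text
[ 433.25259824 -170.25552504  174.65499041]
(250, 78, 64, 66)
rims z57 (array([ 513.42961107, -170.80344338]), np.float64(28.281553538273428), np.int64(182), 182)
```

View pics/w15.png

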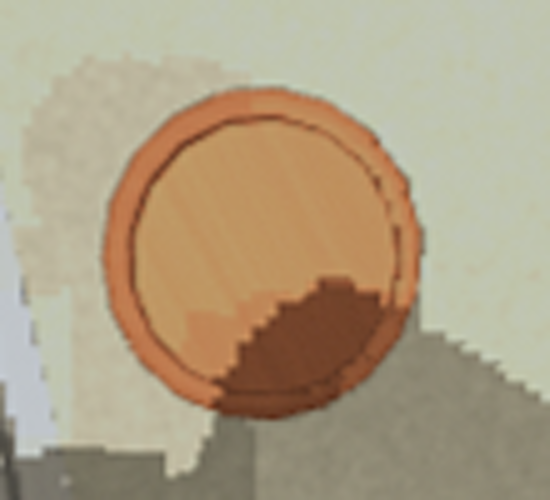

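Union radius is 28.3 mm at (513.4,-170.8), so the rims agree within about 0.5 mm. Now the large cover.

arm_command:
  deltas:
    - [[0,0.1,0.35,0.1,0],[0,0.1,0.38,0.05,0],[0,0,0.4,0,0],[0,0,0.4,0,0],[0,0,0.4,0,0],[0,0,0.4,0,0],[0,0,0.4,0,0],[0,0,0.4,0,0],[0,0,0.4,0,0],[0,0,0.4,0,0],[0,0,0.4,0,0],[0,0,0.2,0,0]]

```text
t: 18.35
eef_pos: [458.1, 299.0, 186.0]
tcp_rot: [3.141, 0.007, 0.033]
ft_force: [0.2, -0.4, -0.1]
opening: 0.998
```

arm_command:
  deltas:
    - [[0,0,0,0,0],[0,0.02,-0.05,-0.15,0.006],[0,0,0,-0.15,0],[0,0,0,-0.1,0],[0,0,0,0,0],[0,0,0,0,0]]

```text
t: 18.85
eef_pos: [460.5, 301.1, 141.5]
tcp_rot: [3.14, 0.01, 0.047]
ft_force: [-0.3, 0.3, -0.0]
opening: 0.999
```

Run:
```python
from h import *
c,s=wrist();p=s["eef_pos"];print(p,s["tcp_rot"],proj(c,np.array([449.6,299.6,94.5])),proj(c,np.array([479.6,300.8,42.6])))
cv2.imwrite("pics/w16.png",c["frame"][:,:,::-1])
```

```text
[460.49238401 301.09144609 141.53075606] [3.13964319 0.01001543 0.04684593] [279.15781766 232.83090202] [279.08158285 180.98514999]
```

View pics/w16.png

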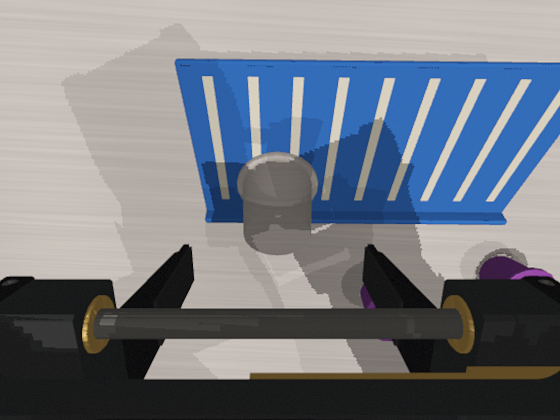

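The steel cover is centred between the fingers: closed end at (277,234), predicted (279,233). Descend.

arm_command:
  deltas:
    - [[0,0,0,-0.2,-0.01],[0,0,0,-0.2,0],[0,0,0,-0.15,0],[0,0,0,-0.1,0],[0,0,0,0,0],[0,0,0,0,0]]

```text
t: 19.4
eef_pos: [463.7, 301.0, 78.8]
tcp_rot: [-3.14, 0.003, 0.036]
ft_force: [0.0, 0.6, 0.4]
opening: 0.996
```

arm_command:
  deltas:
    - [[0,-0.03,-0.005,-0.1,0],[0,-0.01,0,-0.1,0],[0,-0.01,0,-0.03,0],[0,0,0,0,0],[0,0,0,0,0]]

```text
t: 19.82
eef_pos: [460.8, 301.2, 58.6]
tcp_rot: [-3.138, -0.002, 0.036]
ft_force: [-0.1, 0.3, 0.8]
opening: 1.004
```

arm_command:
  deltas:
    - [[0.2,0,0,-0.03,0],[0.4,0,0,-0.01,0],[0.6,0,0,0,0],[0.8,0,0,0,0],[1,0,0,0,0],[1,0,0,0,0],[1,0,0,0,0],[1,0,0,0,0],[1,0,0,0,0],[1,0,0,0,0]]

```text
t: 20.65
eef_pos: [461.6, 301.6, 55.8]
tcp_rot: [-3.137, -0.004, 0.036]
ft_force: [0.7, -0.5, -0.6]
opening: 0.572
```

Run:
```python
from h import *
c,s=wrist();p=s["eef_pos"];print(p,s["tcp_rot"],s["opening"])
cv2.imwrite("pics/w17.png",c["frame"][:,:,::-1])
```

```text
[461.61297072 301.64695783  55.76064363] [-3.13731039 -0.0041583   0.03577578] 0.5724734478361518
```

View pics/w17.png

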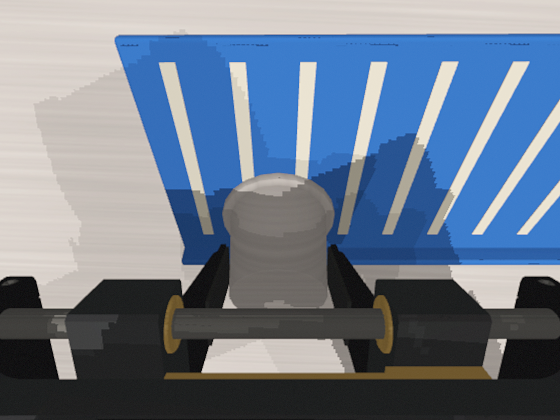

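Gripped: opening 0.57 and the cover is between the pads at (278,240). Lift, move to the staging spot and lower.

arm_command:
  deltas:
    - [[1,0,0,0,0],[1,0,0,0.05,0],[1,0,0,0.15,0],[1,0,0,0.25,0],[1,0,0,0.3,0],[1,0,0,0.2,0],[1,0,0,0,0]]

```text
t: 21.28
eef_pos: [460.1, 300.8, 154.6]
tcp_rot: [-3.139, 0.0, 0.036]
ft_force: [0.7, 0.0, -1.2]
opening: 0.569
```

arm_command:
  deltas:
    - [[1,0.02,-0.25,0,0],[1,0.02,-0.35,0,0],[1,0.02,-0.35,0,0],[1,0.02,-0.35,0,0],[1,0.02,-0.35,0,0],[1,0.02,-0.35,0,0],[1,0,-0.35,0,0],[1,0,-0.35,0,0],[1,0,-0.3,0,0],[1,0,-0.15,0,0],[1,0,0,0,0],[1,0,0,0,0]]

```text
t: 22.28
eef_pos: [468.0, -27.0, 152.1]
tcp_rot: [-3.137, -0.001, 0.039]
ft_force: [0.8, -0.4, -0.6]
opening: 0.572
```

Run:
```python
from h import *
c,s=wrist();p=s["eef_pos"];print(p,s["tcp_rot"],s["opening"],s["ft_force"])
cv2.imwrite("pics/w18.png",c["frame"][:,:,::-1])
```

```text
[468.03099875 -26.95574323 152.05592193] [-3.13717502e+00 -5.89884601e-04  3.86623741e-02] 0.5716857613324073 [ 0.76978845 -0.44515888 -0.64256812]
```

View pics/w18.png

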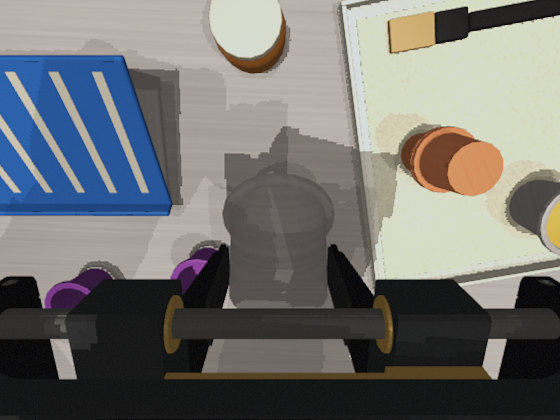

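arm_command:
  deltas:
    - [[1,0,0.03,-0.2,0],[1,0,0,-0.3,0],[1,0,0,-0.25,0],[1,0,0,-0.1,0],[1,0,0,0,0],[1,0,0,0,0]]

```text
t: 22.83
eef_pos: [468.4, -16.9, 64.3]
tcp_rot: [-3.137, -0.003, 0.046]
ft_force: [0.9, 0.2, -1.0]
opening: 0.569
```

arm_command:
  deltas:
    - [[1,0,-0.03,-0.12,-0.01],[1,0,0,-0.1,0],[1,0,0,-0.03,0],[1,0,0,0,0]]

```text
t: 23.17
eef_pos: [470.0, -17.6, 40.7]
tcp_rot: [-3.138, -0.007, 0.042]
ft_force: [-0.5, 0.9, -0.1]
opening: 0.574
```

arm_command:
  deltas:
    - [[1,0,0,-0.04,0],[1,0,0,-0.03,0],[1,0,0,0,0]]

```text
t: 23.42
eef_pos: [470.7, -17.3, 34.5]
tcp_rot: [-3.138, -0.009, 0.043]
ft_force: [0.3, -0.0, -1.1]
opening: 0.568
```

arm_command:
  deltas:
    - [[1,0,0,-0.02,0],[1,0,0,-0.01,0]]

```text
t: 23.58
eef_pos: [470.9, -17.3, 31.7]
tcp_rot: [-3.139, -0.01, 0.043]
ft_force: [-0.5, -0.1, -1.2]
opening: 0.57
```

arm_command:
  deltas:
    - [[0.3,0,0,0,0],[0,0,0,0,0],[0,0,0,0,0],[0,0,0,0,0],[0,0,0,0,0],[0,0,0,0.3,0],[0,0,0,0.35,0],[0,0,0,0.25,0],[0,0,0,0.0,0],[0,0,0,0,0]]

```text
t: 24.42
eef_pos: [470.1, -17.4, 124.9]
tcp_rot: [-3.138, -0.008, 0.042]
ft_force: [-0.5, -0.2, -0.2]
opening: 0.998
```

Run:
```python
from h import *
c,s=wrist();p=s["eef_pos"];print(p,s["tcp_rot"],s["opening"],s["ft_force"])
cv2.imwrite("pics/w19.png",c["frame"][:,:,::-1])
h=cv2.cvtColor(c["frame"],cv2.COLOR_RGB2HSV)
print(h[185,225:345:4].tolist()); print(c["frame"][185,225:345:4].tolist())
```

```text
[470.12682201 -17.42812477 124.91397575] [-3.13810481 -0.00775654  0.04235029] 0.998372099381454 [-0.4515717  -0.15201776 -0.20389938]
[[13, 19, 122], [14, 23, 123], [14, 23, 121], [13, 24, 125], [14, 23, 124], [13, 23, 102], [15, 23, 133], [15, 23, 133], [14, 21, 134], [16, 21, 133], [12, 19, 134], [15, 19, 134], [12, 24, 107], [11, 19, 107], [13, 21, 107], [10, 21, 107], [15, 24, 106], [15, 19, 105], [19, 20, 104], [13, 22, 105], [13, 22, 104], [13, 22, 103], [14, 22, 129], [13, 24, 126], [13, 24, 126], [11, 22, 126], [12, 20, 125], [10, 24, 127], [15, 24, 125], [12, 20, 125]]
[[122, 117, 113], [123, 117, 112], [121, 115, 110], [125, 118, 113], [124, 118, 113], [102, 97, 93], [133, 127, 121], [133, 127, 121], [134, 128, 123], [133, 128, 122], [134, 128, 124], [134, 129, 124], [107, 101, 97], [107, 102, 99], [107, 102, 98], [107, 101, 98], [106, 101, 96], [105, 101, 97], [104, 101, 96], [105, 100, 96], [104, 99, 95], [103, 98, 94], [129, 123, 118], [126, 119, 114], [126, 119, 114], [126, 119, 115], [125, 119, 115], [127, 119, 115], [125, 119, 113], [125, 119, 115]]
```

View pics/w19.png

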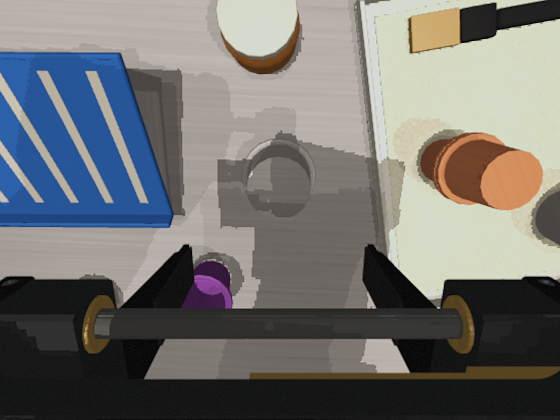

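The steel cover is flat, mouth down, at (279,178), but it has nearly the bench's colour. I'll enlarge it with contrast to pick edge points.

Run:
```python
from h import *
c,s=wrist();print(s["eef_pos"])
import pickle;pickle.dump((c,s),open("w20.pkl","wb"))
g=cv2.cvtColor(c["frame"],cv2.COLOR_RGB2GRAY)[125:230,225:335]
g=cv2.resize(g,None,fx=5,fy=5,interpolation=cv2.INTER_CUBIC)
cv2.imwrite("pics/w20.png",cv2.createCLAHE(4,(3,3)).apply(g))
```

```text
[470.19737283 -17.43096108 124.72838579]
```

View pics/w20.png

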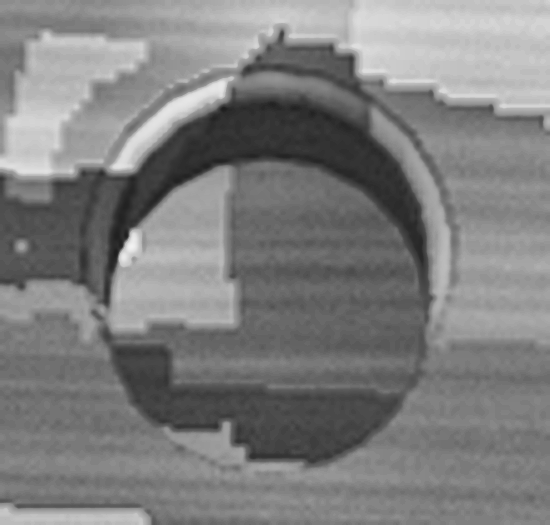

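Run:
```python
from h import *
import pickle;c,s=pickle.load(open("w20.pkl","rb"))
rim=[(110,160),(140,122),(180,95),(232,75),(270,70),(310,75),(365,98),(400,130),(430,175),(450,225),(454,270),(90,210),(85,250)]
end=[(235,163),(180,185),(140,220),(115,270),(108,310),(320,170),(370,200),(405,240),(424,290),(425,340),(400,410),(360,447),(310,465),(240,463),(190,440),(140,400),(118,360)]
for n,l,z in(("rim",rim,6),("end",end,60)):
    P=np.array([onz(c,u/5+225-.4,v/5+125-.4,z)[:2] for u,v in l]);C,r=circ(P)
    print(n,C,r,(np.hypot(*(P-C).T)-r).round(1))
```

```text
rim [491.42109988 -16.35962926] 35.35138643445432 [ 0.1  0.1 -0.2  0.   0.3  0.2  0.1 -0.4 -0.7  0.1  0.5 -0.1 -0.1]
end [491.79975812 -16.57457548] 25.492741932193397 [ 0.   0.2  0.5  0.4  0.5 -0.3 -0.6 -0.4 -0.2 -0.   0.9  0.9  0.2 -0.6
 -1.2 -0.4 -0. ]
```

Rim and closed end agree: centre (491.5,-16.5). Move over it and down.

arm_command:
  deltas:
    - [[0,0.21,0.01,0,-0.006],[0,0,0,-0.2,0],[0,0,0,-0.25,0],[0,0,0,-0.2,0],[0,0,0,-0.1,0],[0,0,0,0,0],[0,0,0,0,0]]

```text
t: 25.1
eef_pos: [488.3, -15.9, 38.8]
tcp_rot: [-3.136, 0.004, 0.037]
ft_force: [-0.4, -0.0, -0.1]
opening: 0.999
```

arm_command:
  deltas:
    - [[0,0.03,-0.005,-0.09,0],[0,0,0,-0.09,0],[0,0,0,-0.03,0],[0,0,0,0,0],[0,0,0,0,0]]

```text
t: 25.52
eef_pos: [491.8, -16.5, 16.0]
tcp_rot: [-3.136, 0.004, 0.037]
ft_force: [-0.7, 0.4, 0.5]
opening: 0.997
```

arm_command:
  deltas:
    - [[0.3,0,0,0,0],[0.5,0,0,0,0],[0.7,0,0,0,0],[0.7,0,0,0,0],[0.8,0,0,0,0],[1,0,0,0,0],[1,0,0,0,0],[1,0,0,0,0],[1,0,0,0,0],[1,0,0,0,0]]

```text
t: 26.35
eef_pos: [492.4, -16.5, 17.6]
tcp_rot: [-3.136, 0.001, 0.037]
ft_force: [-0.3, -0.1, -1.6]
opening: 0.568
```

arm_command:
  deltas:
    - [[1,0,0,0.1,0],[1,0,0,0.3,0],[1,-0.1,-0.05,0.35,0],[1,-0.15,-0.15,0.3,0],[1,-0.15,-0.25,0.3,0],[1,-0.1,-0.35,0.1,0],[1,-0.1,-0.35,0,0],[1,-0.1,-0.35,0,0],[1,-0.1,-0.35,0,0],[1,-0.1,-0.3,0,0],[1,0,-0.3,0,0],[1,0,-0.2,0,0]]

```text
t: 27.35
eef_pos: [394.5, -287.9, 177.4]
tcp_rot: [3.141, -0.002, 0.045]
ft_force: [-0.2, 0.3, -0.2]
opening: 0.566
```

arm_command:
  deltas:
    - [[1,0,0,0,0],[1,0,0,0,0],[1,0,0,0,0]]

```text
t: 27.6
eef_pos: [393.4, -291.2, 178.8]
tcp_rot: [3.14, -0.003, 0.04]
ft_force: [0.4, 0.6, 0.3]
opening: 0.571
```

Run:
```python
from h import *
c,s=wrist();p=s["eef_pos"];print(p,s["tcp_rot"],s["opening"],s["ft_force"])
import pickle;pickle.dump((c,s),open("w21.pkl","wb"))
cv2.imwrite("pics/w21.png",c["frame"][:,:,::-1])
```

```text
[ 393.4045119  -291.1747462   178.80498217] [ 3.13954911e+00 -2.95789476e-03  3.95969841e-02] 0.5705629128851714 [0.40068726 0.60397727 0.25707067]
```

View pics/w21.png

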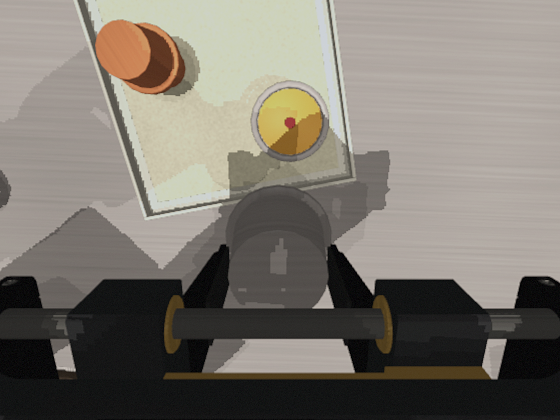

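Run:
```python
from h import *
import pickle;c,s=pickle.load(open("w21.pkl","rb"))
b=(240,70,340,172)
q=big(copper(c,b,lo=(12,90,60),hi=(32,255,255)))
print("yellow",fitrim(c,q,62,30))
f=c["frame"][b[1]:b[3],b[0]:b[2],::-1]
cv2.imwrite("pics/w22.png",cv2.resize(f,None,fx=5.5,fy=5.5,interpolation=cv2.INTER_CUBIC))
# radial edge search on gray-vs-paper: saturation/brightness along rays from the yellow centre
(cx,cy),_=cv2.minEnclosingCircle(q);g=cv2.GaussianBlur(cv2.cvtColor(c["frame"],cv2.COLOR_RGB2GRAY),(3,3),0).astype(float)
P=[]
for a in np.arange(0,2*np.pi,.1):
    rs=np.arange(36,46,.25);v=cv2.remap(g.astype(np.float32),(cx+rs*np.cos(a)).astype(np.float32)[None],(cy+rs*np.sin(a)).astype(np.float32)[None],1)[0]
    d=np.abs(np.gradient(v));i=d.argmax()
    if d[i]>2: P.append(onz(c,cx+rs[i]*np.cos(a),cy+rs[i]*np.sin(a),64)[:2])
P=np.array(P);m=np.ones(len(P),bool)
for _ in range(6):
    C,r=circ(P[m]);e=abs(np.hypot(*(P-C).T)-r);m=e<max(.8,1.5*np.median(e))
print("outer",C,r,m.sum(),len(P),cx,cy)
```

```text
yellow (array([ 465.04655307, -299.16231302]), np.float64(28.87315932012478), np.int64(185), 185)
outer [ 465.13224737 -298.93645589] 35.88352296535161 57 63 289.19451904296875 120.97267150878906
```

View pics/w22.png

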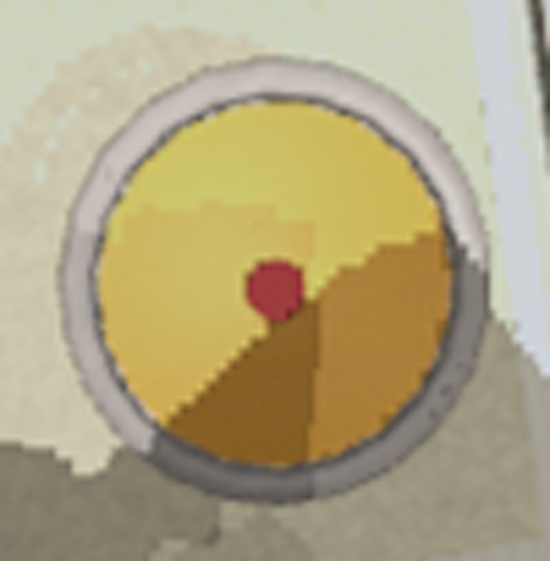

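The large pie's rim fits at (465.1,-299.0), r 35.9. The target TCP is (465.9,-299.0), with contact near z 81.6.

arm_command:
  deltas:
    - [[1,0.25,-0.04,0,0],[1,0.28,-0.04,0,0],[1,0.18,0,0,0],[1,0,0,0,0],[1,0,0,-0.15,0],[1,0,0,-0.15,0],[1,0,0,-0.1,0],[1,0,0,0,0],[1,0,0,0,0]]

```text
t: 28.4
eef_pos: [467.2, -288.3, 139.6]
tcp_rot: [3.141, -0.002, 0.051]
ft_force: [0.1, 0.0, -1.0]
opening: 0.57
```

arm_command:
  deltas:
    - [[1,-0.01,-0.1,-0.1,-0.015],[1,0,0,-0.15,0],[1,0,0,-0.1,0],[1,0,0,0,0],[1,0,0,0,0]]

```text
t: 28.82
eef_pos: [466.3, -300.6, 104.5]
tcp_rot: [3.138, -0.005, 0.037]
ft_force: [-0.2, 0.1, -1.0]
opening: 0.566
```

arm_command:
  deltas:
    - [[1,0,0.015,-0.1,0],[1,0,0,-0.04,0],[1,0,0,0,0],[1,0,0,0,0]]

```text
t: 29.15
eef_pos: [466.5, -299.7, 90.1]
tcp_rot: [3.138, -0.006, 0.037]
ft_force: [-0.1, 0.7, -0.3]
opening: 0.567
```

arm_command:
  deltas:
    - [[1,-0.005,0.007,-0.04,0],[1,0,0,-0.01,0],[1,0,0,0,0]]

```text
t: 29.4
eef_pos: [466.3, -298.9, 85.2]
tcp_rot: [3.137, -0.006, 0.037]
ft_force: [-0.1, -0.1, -0.0]
opening: 0.571
```

arm_command:
  deltas:
    - [[1,-0.004,0,-0.02,0],[1,0,0,0,0]]

```text
t: 29.57
eef_pos: [465.9, -299.0, 83.2]
tcp_rot: [3.137, -0.007, 0.037]
ft_force: [0.3, 0.1, -0.4]
opening: 0.571
```

Run:
```python
from h import *
c,s=wrist();p=s["eef_pos"];print(p,s["tcp_rot"],s["ft_force"])
f=c["frame"][160:320,200:360,::-1]
cv2.imwrite("pics/w23.png",cv2.resize(f,None,fx=3.5,fy=3.5,interpolation=cv2.INTER_CUBIC))
```

```text
[ 465.93592349 -298.97651061   83.17308687] [ 3.13669544 -0.00650592  0.03689572] [ 0.28288735  0.10978985 -0.36498601]
```

View pics/w23.png

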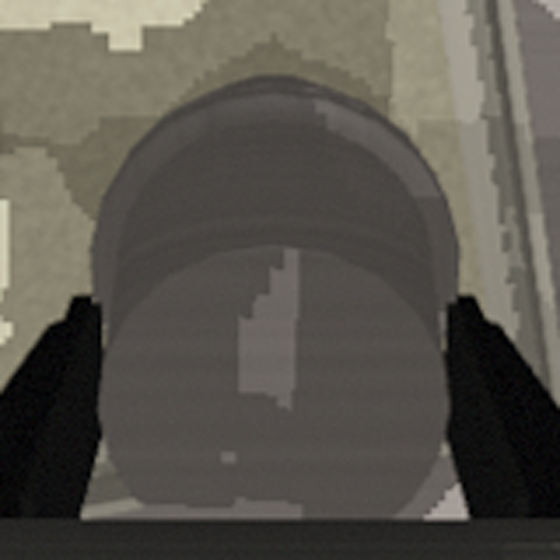

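The rims look concentric, with about 2 mm left.

arm_command:
  deltas:
    - [[1,0,0,-0.015,0],[1,0,0,0,0]]

```text
t: 29.78
eef_pos: [466.3, -299.2, 82.0]
tcp_rot: [3.136, -0.007, 0.037]
ft_force: [-0.6, -0.2, -0.0]
opening: 0.565
```

arm_command:
  deltas:
    - [[1,-0.004,0.002,-0.015,0],[1,0,0,0,0]]

```text
t: 29.95
eef_pos: [466.9, -299.5, 81.9]
tcp_rot: [3.134, -0.01, 0.036]
ft_force: [-0.2, -0.2, -0.5]
opening: 0.569
```

arm_command:
  deltas:
    - [[1,-0.01,0.004,-0.01,0]]

```text
t: 30.03
eef_pos: [466.8, -299.6, 81.6]
tcp_rot: [3.133, -0.012, 0.036]
ft_force: [2.6, 0.8, 12.5]
opening: 0.567
```

Contact. Open and rise.

arm_command:
  deltas:
    - [[0.4,-0.005,0.003,0.005,0],[0.3,0,0,0,0],[0.1,0,0,0,0],[0,0,0,0,0],[0,0,0,0,0],[0,0,0,0,0]]

```text
t: 30.53
eef_pos: [466.1, -299.3, 82.1]
tcp_rot: [3.133, -0.012, 0.036]
ft_force: [-0.3, 0.5, -0.7]
opening: 0.89
```

arm_command:
  deltas:
    - [[0,0,0,0,0],[0,0,0,0.1,0],[0,0,0,0.3,0],[0,0,0,0.35,0],[0,-0.15,0,0.3,0],[0,-0.25,0,0,0],[0,-0.25,0,0,0],[0,-0.1,0,0,0],[0,0,0,0,0],[0,0,0,0,0]]

```text
t: 31.37
eef_pos: [388.5, -298.6, 196.2]
tcp_rot: [3.131, -0.013, 0.037]
ft_force: [0.4, 0.3, -0.3]
opening: 1.002
```

Run:
```python
from h import *
c,s=wrist();p=s["eef_pos"];print(p,s["tcp_rot"],s["opening"],s["ft_force"])
import pickle;pickle.dump((c,s),open("w24.pkl","wb"))
t=env.read_camera("top")
cv2.imwrite("pics/w24.png",np.vstack([c["frame"][:300,:,::-1],t["frame"][100:400,:,::-1]]))
f=c["frame"][60:200,225:365,::-1]
cv2.imwrite("pics/w25.png",cv2.resize(f,None,fx=4.2,fy=4.2,interpolation=cv2.INTER_CUBIC))
```

```text
[ 388.52780877 -298.64021718  196.23419436] [ 3.13088134 -0.0130079   0.03694518] 1.0018546410524207 [ 0.4392823   0.34025531 -0.27135716]
```

View pics/w24.png

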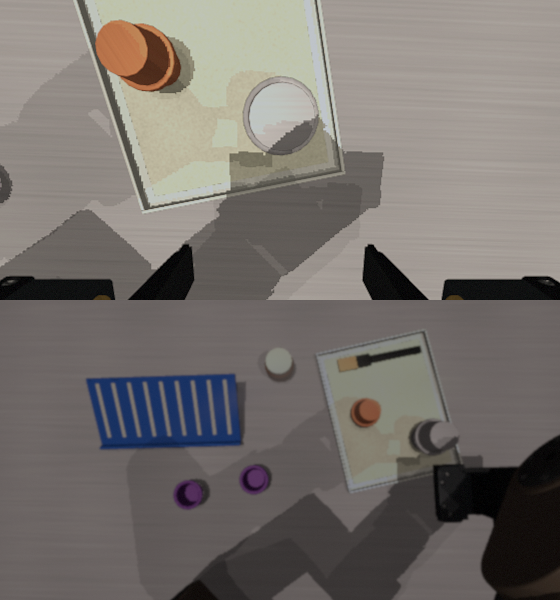

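View pics/w25.png

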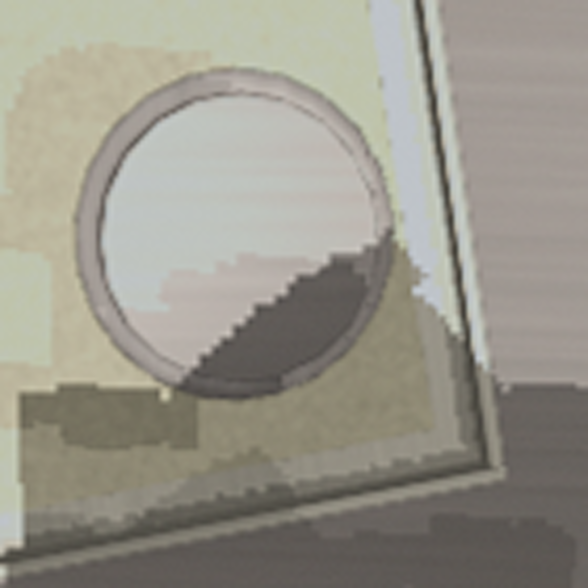

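Run:
```python
from h import *
import pickle;c,s=pickle.load(open("w24.pkl","rb"))
g=cv2.GaussianBlur(cv2.cvtColor(c["frame"],cv2.COLOR_RGB2GRAY),(3,3),0).astype(np.float32)
cx,cy=281,115.5;P=[]
for a in np.arange(0,2*np.pi,.1):
    rs=np.arange(34,43,.25);v=cv2.remap(g,(cx+rs*np.cos(a)).astype(np.float32)[None],(cy+rs*np.sin(a)).astype(np.float32)[None],1)[0]
    d=np.abs(np.gradient(v));i=d.argmax()
    if d[i]>2:P.append(onz(c,cx+rs[i]*np.cos(a),cy+rs[i]*np.sin(a),67)[:2])
P=np.array(P);m=np.ones(len(P),bool)
for _ in range(6):
    C,r=circ(P[m]);e=abs(np.hypot(*(P-C).T)-r);m=e<max(.8,1.5*np.median(e))
print("rims z67",C,r,m.sum(),len(P))
t=env.read_camera("side");f=t["frame"][105:220,225:365,::-1]
cv2.imwrite("pics/w26.png",cv2.resize(f,None,fx=5,fy=5,interpolation=cv2.INTER_CUBIC))
```

```text
rims z67 [ 465.81388312 -299.48304788] 36.1955042392945 53 63
```

View pics/w26.png

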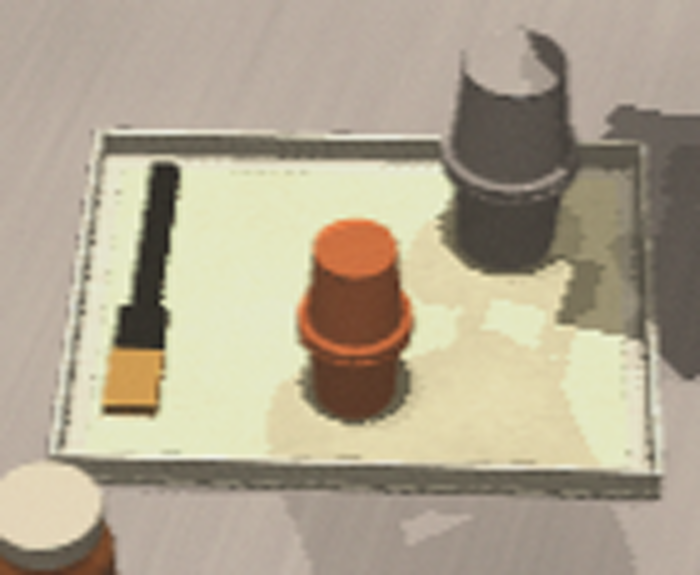

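Both stacks stand square, copper at (355,320) and steel at (512,150) in the crop. The brush and jar are unmoved and the gripper is clear, so I'm handing it in.

```bash
python3 -c "
from cell import env
print(env.state()['t'],env.job_done())"
```

```text
the job is handed in; nothing more can be done
31.5167 None
```

Both covers are on their own pies, mouth down and rim on rim, and the job was handed in at 31.5 s with the open gripper clear of everything.

I lifted each cover off the drainer and let it settle level on the free bench. Then I gripped it upright and lowered it onto its pie in 1–2 mm steps, starting with the small copper one.

**Last checks:**
- **Small copper cover:** after release the rims' joint outline was centred at (513.4, -170.8), against the pie's (513.4, -170.3) before. Its radius was 28.3 mm, against 28.0 mm for the pie rim alone.
- **Large steel cover:** after release the outline was centred at (465.8, -299.5), against the pie's (465.1, -299.0). Its radius was 36.2 mm, against 35.9 mm. The two rims were therefore within about 1 mm of each other.
- **Side view:** both stacks stood upright, and the brush and jar looked undisturbed.

**Off the plan:**
- **Bench contact:** setting the small cover down on the bench while it was still tilted gave a brief 48 N reading at the wrist. It pressed through the held cover, not the gripper body.
- **Placing forces:** contact on the pies was about 4 N for the small one and 12 N for the large.

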